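# Try the glue syringes and reject the blocked one

## Robot

A 7-joint arm with a two-finger parallel gripper is mounted at the origin on the work surface. World frame = base frame: x ahead of the robot, y to its left, z up, the work surface at z = 0. Lengths are in m, angles in rad, forces in N, time in s.
With the tool pointing down it reaches from about 0.425 to 0.925 m from the base axis. Payload 6.8 kg.
Tool frame: the origin (TCP) lies midway between the tips of the shut fingers; the grasp point (between the pads) lies 19 mm behind it (bot.grasp_offset is the distance from the TCP to the grasp point, in m); z points along the fingers, x is the direction in which the jaws open and shut, and the axes are right-handed (so a half turn about z gives the same grasp; the last joint's range is limited). The gripper opens to 85 mm and grips with 20 to 120 N. Pads are 22 mm wide; open, the fingers measure 114 mm over their backs; the gripper's body (76 mm by 85 mm) begins 54 mm behind the grasp point. The pads swing forward as they close: fully open they stand 13 mm farther back than shut.
Start: joints at [-1.273, 0.477, 0.022, 1.555, -0.011, 1.109, -0.083], TCP at [0.266, 0.62, 0.231] pointing down, gripper open.
Joint ranges: [-2.96, 2.96], [-0.34, 2.1], [-1.41, 1.46], [0.24, 2.44], [-1.37, 4.51], [0.17, 1.92], [-2.96, 2.96]. Speed limits (rad/s): [2.39, 2.39, 3.14, 3.14, 3.14, 3.14, 3.14].

## Interface

Orientations are given as a unit quaternion [w, x, y, z].
In Python, from station import bot, imaging gives the robot as it stands. The module is installed in compiled form; this text tells all that it offers.
- The arm moves only by the tool apply_moves, never from a script. Its argument "increments" is a list of rows, each a list of 7 numbers: the shift along the tool's x, y, z in mm, then the turn, a rotation vector about the tool's x, y, z in degrees, then the closure, from -1 (fully open) to 1 (shut). In form: [[dx, dy, dz, rx, ry, rz, grip], ...]. A call has exactly 8 rows; each row shifts and turns the pose as measured when the row begins, along the tool's axes as they then stand; what a row does not reach is not made up. A row lasts 1/8 s, in which the tool goes at most 62.5 mm and 10.7 degrees, less where a joint would pass 70% of its speed; a pose out of reach is approached as far as the arm can. A call with a gripper value outside its range is refused whole. The fingers move at their own pace and stop on an object; "grip_force" is the grip in N (left out, the last holds). Time passes only in rows, so rows that do not move let the fingers close, or fill a call up. It gives the time, the measured TCP pose, the force and the opening at its end, in the units of the state.
- bot.get_obs(): the state, without advancing time (a new reading comes with each control period).
- imaging.read_camera(name): name is "scene" or "top"; returns the picture (420x560x3 uint8, red, green, blue); there is no depth.
- imaging.get_calibration(name): a dict with "K" (3x3 intrinsics, pixels), "extrinsics" (4x4, takes a point from camera to world coordinates). Camera axes: x right, y down, z forward; pixel columns grow to the right and rows downward; lengths in m; the calibration is good to about 2 mm. A picture is of the moment at which its call begins. get_calibration takes no time and is no camera call.
- bot.hand_in(): hands the job in, once; it reports no verdict.
The state is a dict: "t": time; "q": joint angles; "joint_vel": joint speeds; "joint_torque": joint torques, N m; "eef_pos": TCP position; "tool_rot": TCP orientation; "contact_force": force on the tool from outside, world axes, zero at the start; "torque": the same for the moment, N m; "gripper_width": opening from 0.0 (shut) to 1.0 (fully open).
Only numpy, scipy, OpenCV 4.12 (cv2) and the standard library are available. Lean on these libraries where they do the work, as an engineer would, in place of code of your own. Each camera call takes 0.05 s, during which the arm holds its last target.

## Task

Try the plunger of each of the two glue syringes in the drying stand by pressing slowly down on its thumb plate. If it runs freely, push it fully home and leave the syringe standing in the stand; if it stiffens part-way there is hardened glue in it, so stop there without forcing it, lift that syringe out by its flange or barrel and put it in the tin. Leave the other things on the bench alone.

Things in the scene. Friction and masses are not known exactly. Their poses are not given: they have to be found in the camera images.
- stand: Wooden drying stand fixed to the bench, 218 (y) x 75 (x) x 86 mm tall, origin under its centre. Two boards between end cheeks: the upper (top 74 mm up) has two 28 mm holes for the barrels, at y +45 and -45 mm; the lower (top 32 mm up) has 10 mm holes for the nozzles. A syringe stands in it with its barrel's shoulder on the lower board and slips out upwards; a lift of 60 mm clears.
- tin: Open steel tin for rejects, loose, about 450 g, 96 mm across, 90 mm inside, 95 mm tall, inner floor 4 mm up; origin under its centre.
- syringe1_flange (a point): Centre of the finger flange of syringe 1 (the two are alike: glue syringes of milky plastic, about 75 g, nozzle down in the stand). The flange is a plate 34 mm (its x) x 52 mm (its y) x 5 mm thick with straight long edges, easily pinched across the 34 mm; below it 48 mm of the 26 mm barrel is bare above the stand. z points up along the syringe, the nozzle's tip is 106.5 mm below.
- syringe1_barrel (a point): Point on the axis of syringe 1, half-way up its barrel (26 mm in diameter): 47.5 mm below the flange's centre, 45 mm above the shoulder; under the shoulder a nozzle 14 mm long, 8 mm thick.
- syringe1_thumb (a point): Centre of the top face of the thumb plate (22 mm disc, a springy rubber pad) of plunger 1, not pressed. With the plunger fully home this face is 10.5 mm above the flange's centre; fully drawn 42.5 mm above it; one that stops part-way still stands 20 to 31 mm above it, so a gripper that takes the flange from above needs that room between its fingers.
- plunger1 (a joint): Travel of plunger 1's rod (m): 0 fully drawn, 0.032 fully home, 0 to 0.006 at the start. A free plunger slides under a steady 2.5 N and stays where left. One with hardened glue in the barrel stops somewhere between 0.012 and 0.022. The springy thumb pad gives about 4 N per mm (up to 5 mm), so at either stop the force climbs at that rate. Over 16 N from the gripper on a plunger is forcing it.
- syringe2_flange (a point): Centre of the finger flange of syringe 2 (the two are alike: glue syringes of milky plastic, about 75 g, nozzle down in the stand). The flange is a plate 34 mm (its x) x 52 mm (its y) x 5 mm thick with straight long edges, easily pinched across the 34 mm; below it 48 mm of the 26 mm barrel is bare above the stand. z points up along the syringe, the nozzle's tip is 106.5 mm below.
- syringe2_barrel (a point): Point on the axis of syringe 2, half-way up its barrel (26 mm in diameter): 47.5 mm below the flange's centre, 45 mm above the shoulder; under the shoulder a nozzle 14 mm long, 8 mm thick.
- syringe2_thumb (a point): Centre of the top face of the thumb plate (22 mm disc, a springy rubber pad) of plunger 2, not pressed. With the plunger fully home this face is 10.5 mm above the flange's centre; fully drawn 42.5 mm above it; one that stops part-way still stands 20 to 31 mm above it, so a gripper that takes the flange from above needs that room between its fingers.
- plunger2 (a joint): Travel of plunger 2's rod (m): 0 fully drawn, 0.032 fully home, 0 to 0.006 at the start. A free plunger slides under a steady 2.5 N and stays where left. One with hardened glue in the barrel stops somewhere between 0.012 and 0.022. The springy thumb pad gives about 4 N per mm (up to 5 mm), so at either stop the force climbs at that rate. Over 16 N from the gripper on a plunger is forcing it.
- glue_bottle: Bystander: squeeze bottle of wood glue, cream, 58 mm across, 150 tall, origin under its centre.
- mug: Bystander: white mug, 82 mm across, 95 tall, origin under its centre.
- tape: Bystander: roll of blue masking tape lying flat, 104 mm across, 25 high, origin under its centre.
- hammer: Bystander: hammer with a wooden handle, 280 mm long, lying on the bench.
- plane: Bystander: small hand plane, 165 x 50 mm, about 70 tall, origin under its centre.
- offcut: Bystander: dark wood offcut, 60 x 160 x 22 mm, origin under its centre.
- brush: Bystander: glue brush, 190 mm long, lying on the bench.
Mind the look-alikes: they are no part of the job. What is shaped like the part that bears syringe2_flange but orange is not meant. What is shaped like the part that bears syringe1_flange but yellow is not meant.

How it is judged:
On the way:
1. the blocked plunger has been tried: the gripper feels it stiffen (over 4 N on its plunger, between 10 and 27 mm of travel) (((contact force between the fingers and plunger1 above 4 N and value of joint plunger1 between 0.01 and 0.027 m) or (contact force between the fingers and plunger2 above 4 N and value of joint plunger2 between 0.01 and 0.027 m))), for 0.02 s.
At the end, for the whole second after the job is handed in: One syringe stands seated in the stand (upright within 7 degrees) with its plunger home (travel over 30 mm); the other, the blocked one, lies or leans inside the tin (its barrel point within 45 mm of the tin's axis and under 85 mm high); the tin is upright, both syringes are at rest (((value of joint plunger1 above 0.03 m and z of syringe1_flange in the frame of stand between 0.118 and 0.13 m and angle between syringe1_flange's own z axis and vertical below 0.12 rad and x of syringe1_flange in the frame of stand between -0.012 and 0.012 m and y of syringe1_flange in the frame of stand between -0.06 and 0.06 m and linear speed of each of syringe1, syringe2 below 0.02 m/s and horizontal distance between syringe2_barrel and tin below 0.045 m and height (world z) of syringe2_barrel below 0.085 m and angle between tin's own z axis and vertical below 0.2 rad) or (value of joint plunger2 above 0.03 m and z of syringe2_flange in the frame of stand between 0.118 and 0.13 m and angle between syringe2_flange's own z axis and vertical below 0.12 rad and x of syringe2_flange in the frame of stand between -0.012 and 0.012 m and y of syringe2_flange in the frame of stand between -0.06 and 0.06 m and linear speed of each of syringe2, syringe1 below 0.02 m/s and horizontal distance between syringe1_barrel and tin below 0.045 m and height (world z) of syringe1_barrel below 0.085 m and angle between tin's own z axis and vertical below 0.2 rad))); the robot touches nothing.
It fails at once if the gripper bears on plunger 1 with more than 16 N (contact force between any of the fingers, the arm and plunger1 above 16 N).
It fails at once if the gripper bears on plunger 2 with more than 16 N (contact force between any of the fingers, the arm and plunger2 above 16 N).
It fails at once if the tin is tipped (angle between tin's own z axis and vertical above 0.5 rad).
It fails at once if another thing on the bench is shifted by more than 30 mm (distance of any of glue_bottle, mug, tape, hammer, plane, offcut, brush from where it was at the start of the episode above 0.03 m).
It also fails if it takes over 53 s, if anything falls off the work surface, if the arm or the gripper's body presses on something with over 40 N, if the wrist force passes 120 N, or if a joint passes its speed limit or range.

## Working session

There is one attempt and no reset: what is moved stays moved. The work goes in short steps, Python scripts to look and compute and a tool call to move; the robot and the scene stay as the last step left them, time stands still between calls to the robot, and variables do not carry over. Pictures are saved under pics/ and viewed, and the job is handed in when it is done.

Besides the shell and the picture viewer there is one more tool, called after "Request:" as name(argument=value, ...), one argument or row to a line, values as JSON. apply_moves: Moves the arm, as the interface text tells. Its arguments: {"type":"object","properties":{"increments":{"type":"array","items":{"type":"array","items":{"type":"number"}}},"grip_force":{"type":"number"}},"required":["increments"]}

```bash
mkdir -p pics; python3 - <<'E'
from station import bot, imaging
import cv2
print(bot.get_obs())
for n in("scene","top"):
    im=imaging.read_camera(n); cv2.imwrite(f"pics/{n}0.png",im[:,:,::-1])
    c=imaging.get_calibration(n);print(n,c["K"],c["extrinsics"])
E
```

```text
{'t': 0.0, 'q': array([-1.27306224,  0.47781808,  0.02230934,  1.55643559, -0.01147702,
        1.10932317, -0.08311421]), 'joint_vel': array([-8.33314213e-04,  4.85211717e-05,  2.32894921e-04,  8.18203741e-04,
        2.82682031e-04,  5.20521635e-04,  2.05749761e-04]), 'joint_torque': array([-1.36814703e-05, -5.96448290e+01,  1.60756577e+00, -2.81196839e+01,
        1.23274143e-02,  9.52168659e-03,  7.80283624e-07]), 'eef_pos': array([0.2662483 , 0.61962583, 0.23031979]), 'tool_rot': array([ 5.69696800e-04,  8.35087682e-01,  5.50116081e-01, -7.32743778e-04]), 'contact_force': array([ 0.30526853, -0.20834279,  0.5282465 ]), 'torque': array([-0.04123889,  0.04310572, -0.01398922]), 'gripper_width': 1.0060332089798945}
scene [[508.96098655   0.         273.60128678]
 [  0.         508.96098655 208.03271306]
 [  0.           0.           1.        ]] [[-0.67507754  0.52456158 -0.51875376  1.39232814]
 [ 0.7376986   0.48800665 -0.46653005  0.75128878]
 [ 0.00843155 -0.69762788 -0.71641067  1.27168676]
 [ 0.          0.          0.          1.        ]]
top [[537.79210173   0.         290.71162688]
 [  0.         537.79210173 210.81682776]
 [  0.           0.           1.        ]] [[ 0.08685326 -0.97439362  0.20739716  0.25493498]
 [-0.99621981 -0.08528658  0.01650092 -0.03043265]
 [ 0.0016098  -0.20804632 -0.97811765  1.57086069]
 [ 0.          0.          0.          1.        ]]
```

View pics/scene0.png

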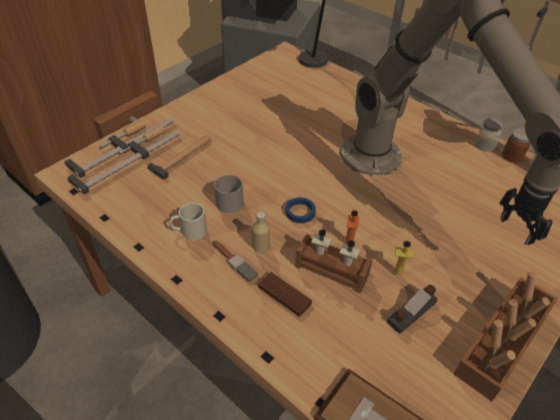

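View pics/top0.png

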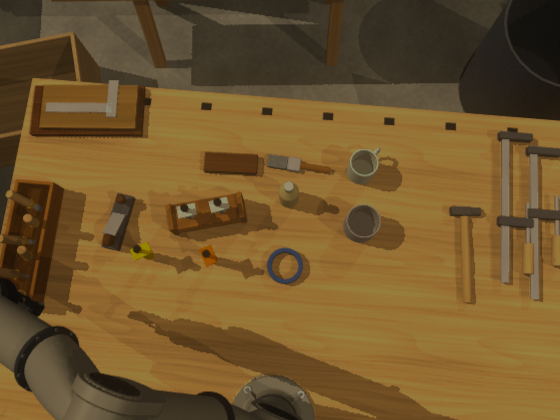

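The stand, with its two white syringes, is at about (207,213) in the top view and (333,263) in the scene view. The grey tin is at top (362,223), the mug at (363,165), and the orange and yellow look-alikes at (209,255) and (141,250). I'll zoom in next.

```bash
python3 - <<'E'
import cv2,numpy as np
a=cv2.imread("pics/scene0.png")[215:305,280:420]; b=cv2.imread("pics/top0.png")[180:270,150:290]
cv2.imwrite("pics/z0.png",np.vstack([cv2.resize(x,None,fx=4.6,fy=3.3*1,interpolation=2) if 0 else cv2.resize(x,None,fx=3.3,fy=3.3,interpolation=2) for x in(a,b)]))
E
```

```text
(no output)
```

View pics/z0.png

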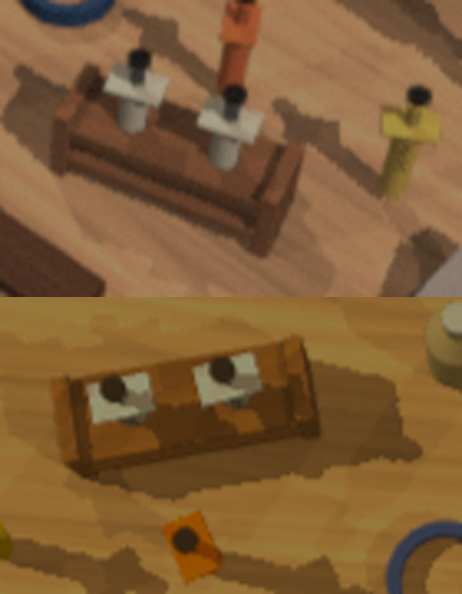

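```bash
cat > h.py <<'E'
import numpy as np,cv2
from station import bot,imaging
def ray(n,u,v):
    c=imaging.get_calibration(n);E=c["extrinsics"]
    d=E[:3,:3]@np.linalg.solve(c["K"],[u,v,1.]);return E[:3,3],d/np.linalg.norm(d)
def onz(n,u,v,z):
    o,d=ray(n,u,v);return o+d*(z-o[2])/d[2]
def tri(p):
    A=np.zeros((3,3));b=np.zeros(3)
    for n,u,v in p:
        o,d=ray(n,u,v);M=np.eye(3)-np.outer(d,d);A+=M;b+=M@o
    return np.linalg.solve(A,b)
def proj(n,P):
    c=imaging.get_calibration(n);E=c["extrinsics"];x=E[:3,:3].T@(np.array(P)-E[:3,3]);x=c["K"]@x;return x[:2]/x[2]
def blobs(mask,off,amin=8):
    k,l,s,c=cv2.connectedComponentsWithStats(mask.astype(np.uint8))
    return [(c[i]+off,s[i,4],np.argwhere(l==i)[:,::-1]+off) for i in range(1,k) if s[i,4]>=amin]
E
python3 - <<'E'
from h import *
for n,(x0,x1,y0,y1) in {"scene":(295,372,225,285),"top":(165,250,190,235)}.items():
    im=cv2.imread(f"pics/{n}0.png")[y0:y1,x0:x1];hsv=cv2.cvtColor(im,cv2.COLOR_BGR2HSV);
    g=im.max(2)
    W=(hsv[...,1]<(75 if n=="scene" else 130))&(g>130)
    K=g<(45 if n=="scene" else 60)
    for nm,m in("W",W),("K",K):
        for c,a,p in blobs(m,np.array([x0,y0])):
            r=cv2.minAreaRect(p.astype(np.float32))
            print(n,nm,c.round(1),a,[np.round(q,1) for q in r], onz(n,*r[0],0.127).round(4))
E
```

```text
scene W [321.5 241.2] 107 [array([320.8, 240.2]), array([17.6,  8.4]), np.float64(15.9)] [0.5662 0.1978 0.127 ]
scene W [322.1 250.2] 9 [array([322.2, 250.1]), array([1.3, 4.5]), np.float64(26.6)] [0.5932 0.2247 0.127 ]
scene W [349.9 252.2] 110 [array([349.2, 250.8]), array([18. ,  8.9]), np.float64(18.4)] [0.5415 0.2839 0.127 ]
scene W [350.  261.8] 8 [array([350., 262.]), array([1.3, 4.4]), np.float64(18.4)] [0.5735 0.3102 0.127 ]
scene K [322.  232.7] 24 [array([322. , 232.5]), array([5., 4.]), np.float64(90.0)] [0.5401 0.1815 0.127 ]
scene K [350.6 243.4] 25 [array([350.8, 243.2]), array([4.2, 4.9]), np.float64(45.0)] [0.5155 0.2701 0.127 ]
top W [223.8 199.7] 34 [array([223.7, 200. ]), array([6. , 5.7]), np.float64(71.6)] [0.5755 0.1807 0.127 ]
top W [213.8 206.8] 79 [array([215.5, 204.9]), array([11.4, 12.8]), np.float64(74.1)] [0.5595 0.2015 0.127 ]
top W [191.2 205.3] 35 [array([190.5, 205.5]), array([5., 7.]), np.float64(90.0)] [0.552  0.2697 0.127 ]
top W [181.7 212.8] 79 [array([183.3, 210.5]), array([11.2, 13.4]), np.float64(77.5)] [0.5362 0.2875 0.127 ]
top K [216.9 201.9] 39 [array([216.8, 201.8]), array([6.4, 5.7]), np.float64(45.0)] [0.5688 0.1991 0.127 ]
top K [183.9 207.9] 39 [array([184., 208.]), array([6., 6.]), np.float64(90.0)] [0.5434 0.2866 0.127 ]
```

```bash
python3 - <<'E'
import cv2,numpy as np
a=cv2.imread("pics/top0.png")[185:235,160:255]; print(a[205-185,185-160],a[212-185,190-160], a[209-185,184-160])
cv2.imwrite("pics/z1.png",cv2.resize(a,None,fx=8,fy=8,interpolation=0))
a=cv2.imread("pics/scene0.png")[225:285,295:372]
cv2.imwrite("pics/z2.png",cv2.resize(a,None,fx=8,fy=8,interpolation=0))
a=cv2.imread("pics/top0.png")[140:250,330:400]
cv2.imwrite("pics/z3.png",cv2.resize(a,None,fx=5,fy=5,interpolation=0))
E
```

```text
[20 36 48] [ 70  98 110] [18 36 47]
```

View pics/z1.png

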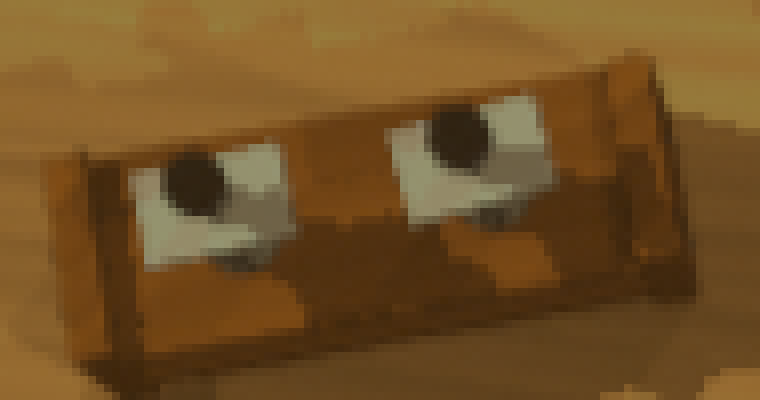

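View pics/z2.png

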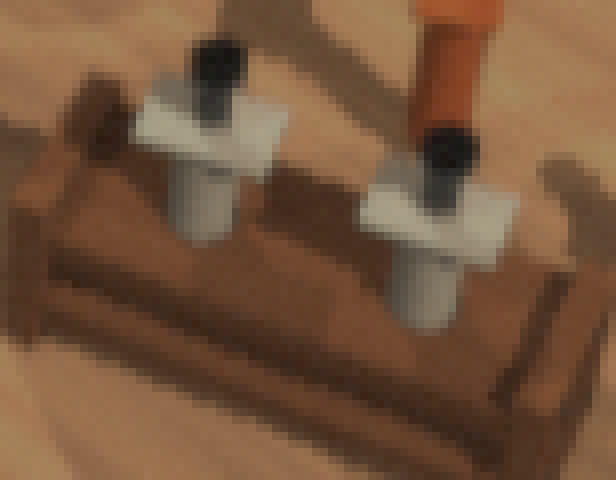

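View pics/z3.png

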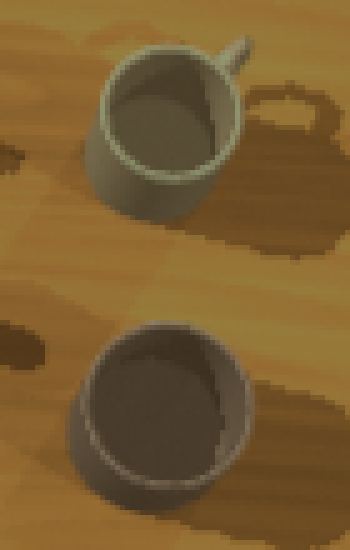

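```bash
python3 - <<'E'
from h import *
T=lambda x,y:(x/8-.5+160,y/8-.5+185); S=lambda x,y:(x/8-.5+295,y/8-.5+225)
for nm,C,pt,ps in(("A",[(131,170),(280,143),(297,237),(147,270)],(194,183),(450,152)),("B",[(388,128),(536,95),(554,183),(407,225)],(459,137),(219,62))):
    P=np.array([onz("top",*T(*c),.127)for c in C]);m=P.mean(0)
    e=P-np.roll(P,-1,0);print(nm,m.round(4),np.linalg.norm(e,axis=1).round(4),np.degrees(np.arctan2(e[:,1],e[:,0])).round(1))
    p=tri([("top",*T(*pt)),("scene",*S(*ps))]);print(" pad",p.round(4),np.array(proj("top",p))-T(*pt),np.array(proj("scene",p))-S(*ps))
    print(" pad on z=.164",onz("top",*T(*pt),.164),onz("scene",*S(*ps),.164))
    print(" flange proj scene",(proj("scene",m)-[294.5,224.5])*8)
print("tin",onz("top",362.5,220.3,.095), onz("top",362.5-.0,220.3,.095))
# stand outer corners (cheek tops z=.086)
for c in[(45,158),(85,152),(80,355),(612,62),(650,55),(690,258)]: print(onz("top",*T(*c),.086).round(4))
E
python3 - <<'E'
import cv2
a=cv2.imread("pics/scene0.png")[165:275,160:280]
cv2.imwrite("pics/z4.png",cv2.resize(a,None,fx=5,fy=5,interpolation=0))
E
```

```text
A [0.5381 0.2798 0.127 ] [0.0517 0.0338 0.0522 0.0357] [ 105.6   17.   -72.2 -163.7]
 pad [0.5388 0.282  0.1558] [-0.30772717  0.15202634] [-0.32004982 -0.02443243]
 pad on z=.164 [0.53765719 0.27939605 0.164     ] [0.54456855 0.2861645  0.164     ]
 flange proj scene [434.64680101 198.67421328]
B [0.5623 0.1937 0.127 ] [0.052  0.0318 0.0522 0.035 ] [ 108.    17.6  -68.6 -162.5]
 pad [0.5622 0.1947 0.1567] [-0.26917914  0.1442804 ] [-0.27961535 -0.02967112]
 pad on z=.164 [0.56108802 0.19289018 0.164     ] [0.56715527 0.19901607 0.164     ]
 flange proj scene [208.43537112 113.64856785]
tin [ 0.55836877 -0.20783219  0.095     ] [ 0.55836877 -0.20783219  0.095     ]
[0.5577 0.3502 0.086 ]
[0.5611 0.3364 0.086 ]
[0.4886 0.3284 0.086 ]
[0.61   0.1543 0.086 ]
[0.6137 0.1411 0.086 ]
[0.5417 0.1193 0.086 ]
```

View pics/z4.png

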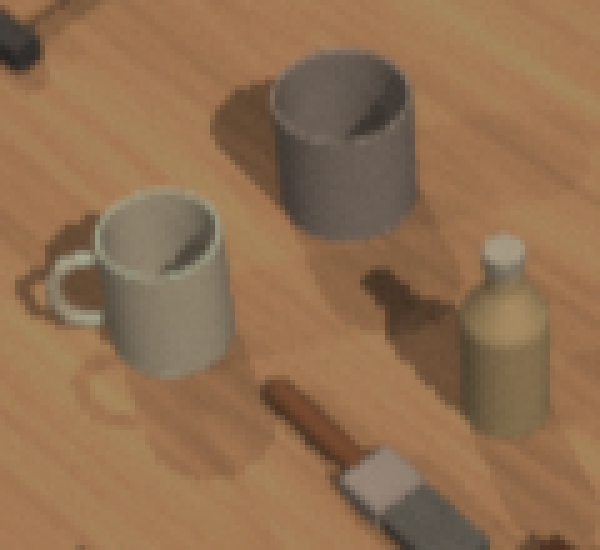

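```bash
cat >> h.py <<'E'
from scipy.spatial.transform import Rotation as R
def st():
    s=bot.get_obs();q=s["tool_rot"];return s,np.array(s["eef_pos"]),R.from_quat([q[1],q[2],q[3],q[0]])
def plan(goal,yaw,n,p=None,r=None):
    s,p0,r0=st(); p=p0 if p is None else p; r=r0 if r is None else r
    g=R.from_euler('z',yaw,degrees=True)*R.from_matrix(np.diag([1,-1,-1.]))
    w=(r.inv()*g).as_rotvec()/n; d=(np.array(goal)-p)/n
    for i in range(n):
        ri=r*R.from_rotvec(w*i); print([*np.round(ri.inv().apply(d)*1000,1),*np.round(np.degrees(w),1)])
def show():
    s,p,r=st();m=r.as_matrix();print("t",s["t"],"p",p.round(4),"yaw",np.degrees(np.arctan2(m[1,0],m[0,0])).round(2),"zax",m[:,2].round(4),"F",np.round(s["contact_force"],2),"w",round(s["gripper_width"],3))
E
python3 - <<'E'
from h import *
show()
print("tin scene",onz("scene",227.9,183.7,.095)," bottle cap",onz("top",289,187,.15), "orange",onz("top",206,253.6,.13),onz("top",209,258,.1))
plan([.5385,.281,.215],16.5,8)
E
```

```text
t 0.1 p [0.2662 0.6197 0.2304] yaw 66.75 zax [-6.0e-04 -1.6e-03 -1.0e+00] F [ 0.15 -0.4   0.06] w 1.002
tin scene [ 0.56082776 -0.20563227  0.095     ]  bottle cap [0.62194886 0.00395366 0.15      ] orange [0.42321748 0.21089505 0.13      ] [0.4153788  0.20626961 0.1       ]
[np.float64(-25.5), np.float64(48.0), np.float64(2.0), np.float64(0.0), np.float64(0.0), np.float64(6.3)]
[np.float64(-20.1), np.float64(50.5), np.float64(2.0), np.float64(0.0), np.float64(0.0), np.float64(6.3)]
[np.float64(-14.4), np.float64(52.4), np.float64(2.0), np.float64(0.0), np.float64(0.0), np.float64(6.3)]
[np.float64(-8.6), np.float64(53.6), np.float64(1.9), np.float64(0.0), np.float64(0.0), np.float64(6.3)]
[np.float64(-2.7), np.float64(54.3), np.float64(1.9), np.float64(0.0), np.float64(0.0), np.float64(6.3)]
[np.float64(3.3), np.float64(54.2), np.float64(1.9), np.float64(0.0), np.float64(0.0), np.float64(6.3)]
[np.float64(9.2), np.float64(53.5), np.float64(1.9), np.float64(0.0), np.float64(0.0), np.float64(6.3)]
[np.float64(15.0), np.float64(52.2), np.float64(1.9), np.float64(0.0), np.float64(0.0), np.float64(6.3)]
```

Request:
apply_moves(
  increments=[
    [-25.5, 48, 2, 0, 0, 6.3, 1],
    [-20, 50.5, 2, 0, 0, 6.3, 1],
    [-14.5, 52.5, 2, 0, 0, 6.3, 1],
    [-8.5, 53.5, 2, 0, 0, 6.3, 1],
    [-2.5, 54, 2, 0, 0, 6.3, 1],
    [3.5, 54, 2, 0, 0, 6.3, 1],
    [9, 53.5, 2, 0, 0, 6.3, 1],
    [15, 52, 2, 0, 0, 6.3, 1],
  ],
  grip_force=30,
)

```text
t: 1.1
eef_pos: [0.5371, 0.2729, 0.2103]
tool_rot: [0.001, 0.991, 0.134, -0.003]
contact_force: [0.2, 1.2, -0.9]
gripper_width: -0.001
```

```bash
python3 - <<'E'
from h import *
show()
plan([.5385,.281,.180],16.5,6)
E
```

```text
t 1.1 p [0.5371 0.2729 0.2103] yaw 15.37 zax [-0.0057 -0.0028 -1.    ] F [ 0.19  1.17 -0.92] w -0.001
[np.float64(0.6), np.float64(-1.2), np.float64(5.0), np.float64(0.0), np.float64(0.1), np.float64(-0.2)]
[np.float64(0.6), np.float64(-1.2), np.float64(5.0), np.float64(0.0), np.float64(0.1), np.float64(-0.2)]
[np.float64(0.6), np.float64(-1.2), np.float64(5.1), np.float64(0.0), np.float64(0.1), np.float64(-0.2)]
[np.float64(0.6), np.float64(-1.2), np.float64(5.1), np.float64(0.0), np.float64(0.1), np.float64(-0.2)]
[np.float64(0.6), np.float64(-1.2), np.float64(5.1), np.float64(0.0), np.float64(0.1), np.float64(-0.2)]
[np.float64(0.6), np.float64(-1.2), np.float64(5.1), np.float64(0.0), np.float64(0.1), np.float64(-0.2)]
```

Request:
apply_moves(
  increments=[
    [0.6, -1.2, 5, 0, 0, -0.2, 1],
    [0.6, -1.2, 5, 0, 0.1, -0.2, 1],
    [0.6, -1.2, 5, 0, 0.1, -0.2, 1],
    [0.6, -1.2, 5, 0, 0.1, -0.2, 1],
    [0.6, -1.2, 5, 0, 0.1, -0.2, 1],
    [0.6, -1.2, 5, 0, 0, -0.2, 1],
    [0, 0, 0, 0, 0, 0, 1],
    [0, 0, 0, 0, 0, 0, 1],
  ],
)

```text
t: 2.1
eef_pos: [0.5381, 0.28, 0.1772]
tool_rot: [0.001, 0.99, 0.144, -0.0]
contact_force: [-0.1, 0.1, -0.8]
gripper_width: 0.0
```

```bash
python3 - <<'E'
from h import *
show()
for n in("scene","top"):
    cv2.imwrite(f"pics/{n}1.png",imaging.read_camera(n)[:,:,::-1])
a=cv2.imread("pics/scene1.png")[195:305,260:420]; b=cv2.imread("pics/top1.png")[170:280,130:290]
cv2.imwrite("pics/z5.png",np.hstack([cv2.resize(x,None,fx=2.5,fy=2.5,interpolation=2) for x in(a,b)]).copy())
s,p,r=st(); print(proj("top",p),proj("scene",p))
E
```

```text
t 2.1 p [0.5381 0.28   0.1772] yaw 16.59 zax [-3.0e-04 -2.8e-03 -1.0e+00] F [-0.1   0.05 -0.77] w 0.0
[182.61654453 206.08718069] [350.8562611  238.06682332]
```

View pics/z5.png

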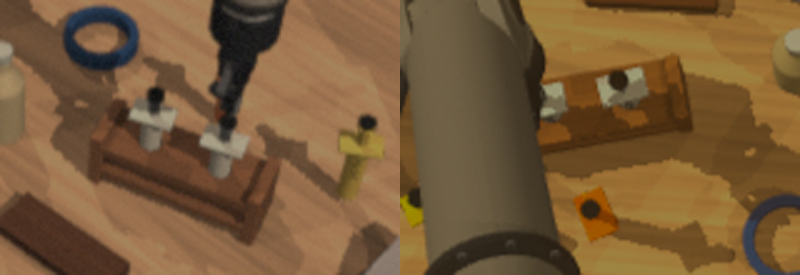

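Request:
apply_moves(
  increments=[
    [0, 0, 2.5, 0, 0, 0, 1],
    [0, 0, 2.5, 0, 0, 0, 1],
    [0, 0, 2.5, 0, 0, 0, 1],
    [0, 0, 2, 0, 0, 0, 1],
    [0, 0, 2, 0, 0, 0, 1],
    [0, 0, 2, 0, 0, 0, 1],
    [0, 0, 2, 0, 0, 0, 1],
    [0, 0, 1.5, 0, 0, 0, 1],
  ],
)

```text
t: 3.2
eef_pos: [0.5389, 0.2799, 0.1601]
tool_rot: [0.001, 0.99, 0.144, 0.0]
contact_force: [-1.5, 0.5, 2.5]
gripper_width: -0.001
```

Request:
apply_moves(
  increments=[
    [0, 0, 0.7, 0, 0, 0, 1],
    [0, 0, 0.7, 0, 0, 0, 1],
    [0, 0, 0.7, 0, 0, 0, 1],
    [0, 0, 0.7, 0, 0, 0, 1],
    [0, 0, 0.7, 0, 0, 0, 1],
    [0, 0, 0.7, 0, 0, 0, 1],
    [0, 0, 0.7, 0, 0, 0, 1],
    [0, 0, 0.7, 0, 0, 0, 1],
  ],
)

```text
t: 4.2
eef_pos: [0.5391, 0.28, 0.1545]
tool_rot: [0.001, 0.99, 0.144, 0.001]
contact_force: [-0.6, -0.9, 2.5]
gripper_width: 0.0
```

Request:
apply_moves(
  increments=[
    [0, 0, 0.4, 0, 0, 0, 1],
    [0, 0, 0.4, 0, 0, 0, 1],
    [0, 0, 0.4, 0, 0, 0, 1],
    [0, 0, 0.4, 0, 0, 0, 1],
    [0, 0, 0.3, 0, 0, 0, 1],
    [0, 0, 0.3, 0, 0, 0, 1],
    [0, 0, 0.3, 0, 0, 0, 1],
    [0, 0, 0, 0, 0, 0, 1],
  ],
)

```text
t: 5.2
eef_pos: [0.5391, 0.2799, 0.1517]
tool_rot: [0.001, 0.99, 0.144, 0.001]
contact_force: [-0.5, -0.3, 2.0]
gripper_width: 0.002
```

Request:
apply_moves(
  increments=[
    [0, 0, 0.4, 0, 0, 0, 1],
    [0, 0, 0.4, 0, 0, 0, 1],
    [0, 0, 0.4, 0, 0, 0, 1],
    [0, 0, 0.4, 0, 0, 0, 1],
    [0, 0, 0.3, 0, 0, 0, 1],
    [0, 0, 0.3, 0, 0, 0, 1],
    [0, 0, 0.3, 0, 0, 0, 1],
    [0, 0, 0, 0, 0, 0, 1],
  ],
)

```text
t: 6.2
eef_pos: [0.5391, 0.28, 0.1491]
tool_rot: [0.001, 0.99, 0.144, 0.001]
contact_force: [-0.6, -1.5, 2.0]
gripper_width: 0.003
```

Request:
apply_moves(
  increments=[
    [0, 0, 0.4, 0, 0, 0, 1],
    [0, 0, 0.4, 0, 0, 0, 1],
    [0, 0, 0.4, 0, 0, 0, 1],
    [0, 0, 0.4, 0, 0, 0, 1],
    [0, 0, 0.3, 0, 0, 0, 1],
    [0, 0, 0.3, 0, 0, 0, 1],
    [0, 0, 0.3, 0, 0, 0, 1],
    [0, 0, 0, 0, 0, 0, 1],
  ],
)

```text
t: 7.2
eef_pos: [0.5391, 0.28, 0.1464]
tool_rot: [0.001, 0.99, 0.144, 0.001]
contact_force: [-0.2, -0.2, 1.6]
gripper_width: 0.002
```

Request:
apply_moves(
  increments=[
    [0, 0, 0.4, 0, 0, 0, 1],
    [0, 0, 0.4, 0, 0, 0, 1],
    [0, 0, 0.4, 0, 0, 0, 1],
    [0, 0, 0.4, 0, 0, 0, 1],
    [0, 0, 0.3, 0, 0, 0, 1],
    [0, 0, 0.3, 0, 0, 0, 1],
    [0, 0, 0.3, 0, 0, 0, 1],
    [0, 0, 0, 0, 0, 0, 1],
  ],
)

```text
t: 8.2
eef_pos: [0.5391, 0.28, 0.1437]
tool_rot: [0.001, 0.99, 0.144, 0.001]
contact_force: [-0.4, 0.1, 1.8]
gripper_width: -0.0
```

Request:
apply_moves(
  increments=[
    [0, 0, 0.4, 0, 0, 0, 1],
    [0, 0, 0.4, 0, 0, 0, 1],
    [0, 0, 0.4, 0, 0, 0, 1],
    [0, 0, 0.4, 0, 0, 0, 1],
    [0, 0, 0.3, 0, 0, 0, 1],
    [0, 0, 0.3, 0, 0, 0, 1],
    [0, 0, 0.3, 0, 0, 0, 1],
    [0, 0, 0, 0, 0, 0, 1],
  ],
)

```text
t: 9.2
eef_pos: [0.5391, 0.28, 0.141]
tool_rot: [0.001, 0.99, 0.144, 0.001]
contact_force: [-1.0, -0.6, 2.2]
gripper_width: -0.001
```

Free so far, past the whole blocked range. I'll carry on to home.

Request:
apply_moves(
  increments=[
    [0, 0, 0.8, 0, 0, 0, 1],
    [0, 0, 0.8, 0, 0, 0, 1],
    [0, 0, 0.8, 0, 0, 0, 1],
    [0, 0, 0.8, 0, 0, 0, 1],
    [0, 0, 0.8, 0, 0, 0, 1],
    [0, 0, 0.8, 0, 0, 0, 1],
    [0, 0, 0.6, 0, 0, 0, 1],
    [0, 0, 0, 0, 0, 0, 1],
  ],
)

```text
t: 10.2
eef_pos: [0.539, 0.2799, 0.1352]
tool_rot: [0.001, 0.99, 0.144, 0.001]
contact_force: [0.1, -0.5, 2.4]
gripper_width: -0.003
```

Request:
apply_moves(
  increments=[
    [0, 0, 0.3, 0, 0, 0, 1],
    [0, 0, 0.3, 0, 0, 0, 1],
    [0, 0, 0.3, 0, 0, 0, 1],
    [0, 0, 0.3, 0, 0, 0, 1],
    [0, 0, 0.2, 0, 0, 0, 1],
    [0, 0, 0, 0, 0, 0, 1],
    [0, 0, 0, 0, 0, 0, 1],
    [0, 0, 0, 0, 0, 0, 1],
  ],
)

```text
t: 11.2
eef_pos: [0.5395, 0.2801, 0.1343]
tool_rot: [0.001, 0.99, 0.144, 0.001]
contact_force: [-0.3, -0.6, 4.0]
gripper_width: -0.001
```

Request:
apply_moves(
  increments=[
    [0, 0, 0.4, 0, 0, 0, 1],
    [0, 0, 0.4, 0, 0, 0, 1],
    [0, 0, 0.4, 0, 0, 0, 1],
    [0, 0, 0.4, 0, 0, 0, 1],
    [0, 0, 0, 0, 0, 0, 1],
    [0, 0, 0, 0, 0, 0, 1],
    [0, 0, 0, 0, 0, 0, 1],
    [0, 0, 0, 0, 0, 0, 1],
  ],
)

```text
t: 12.2
eef_pos: [0.5404, 0.2805, 0.1342]
tool_rot: [-0.0, 0.99, 0.144, 0.002]
contact_force: [-0.8, -0.5, 4.3]
gripper_width: 0.001
```

```bash
python3 - <<'E'
from h import *
show()
p=np.array([.5391,.28,.180]);r=R.from_euler('z',16.5,degrees=True)*R.from_matrix(np.diag([1,-1,-1.]))
plan([.562,.194,.180],16.5,3,p,r)
E
```

```text
t 12.2 p [0.5404 0.2805 0.1342] yaw 16.54 zax [ 4.1e-03  6.0e-04 -1.0e+00] F [-0.78 -0.46  4.26] w 0.001
[np.float64(-0.8), np.float64(29.7), np.float64(0.0), np.float64(0.0), np.float64(0.0), np.float64(0.0)]
[np.float64(-0.8), np.float64(29.7), np.float64(0.0), np.float64(0.0), np.float64(0.0), np.float64(0.0)]
[np.float64(-0.8), np.float64(29.7), np.float64(0.0), np.float64(0.0), np.float64(0.0), np.float64(0.0)]
```

Plunger A is home: it stopped at pad height 0.134 and the force rose. Now I'll move to the other one.

Request:
apply_moves(
  increments=[
    [0, 0, -15, 0, 0, 0, 1],
    [0, 0, -20, 0, 0, 0, 1],
    [0, 0, -12, 0, 0, 0, 1],
    [-1, 25, 0, 0, 0, 0, 1],
    [-1, 32, 0, 0, 0, 0, 1],
    [-1, 32, 0, 0, 0, 0, 1],
    [0, 0, 0, 0, 0, 0, 1],
    [0, 0, 0, 0, 0, 0, 1],
  ],
)

```text
t: 13.2
eef_pos: [0.5625, 0.1935, 0.1846]
tool_rot: [-0.0, 0.989, 0.145, 0.002]
contact_force: [-0.2, 0.8, -0.4]
gripper_width: -0.002
```

```bash
python3 - <<'E'
from h import *
show()
plan([.562,.194,.168],16.5,3)
for n in("scene","top"):
    cv2.imwrite(f"pics/{n}2.png",imaging.read_camera(n)[:,:,::-1])
a=cv2.imread("pics/scene2.png")[205:295,280:390]; b=cv2.imread("pics/top2.png")[180:270,150:260]
cv2.imwrite("pics/z6.png",np.hstack([cv2.resize(x,None,fx=3.5,fy=3.5,interpolation=2) for x in(a,b)]).copy())
E
```

```text
t 13.2 p [0.5625 0.1935 0.1846] yaw 16.68 zax [ 4.e-03  8.e-04 -1.e+00] F [-0.18  0.84 -0.38] w -0.002
[np.float64(-0.1), np.float64(-0.2), np.float64(5.5), np.float64(0.0), np.float64(-0.1), np.float64(0.1)]
[np.float64(-0.1), np.float64(-0.2), np.float64(5.5), np.float64(0.0), np.float64(-0.1), np.float64(0.1)]
[np.float64(-0.1), np.float64(-0.2), np.float64(5.5), np.float64(0.0), np.float64(-0.1), np.float64(0.1)]
```

View pics/z6.png

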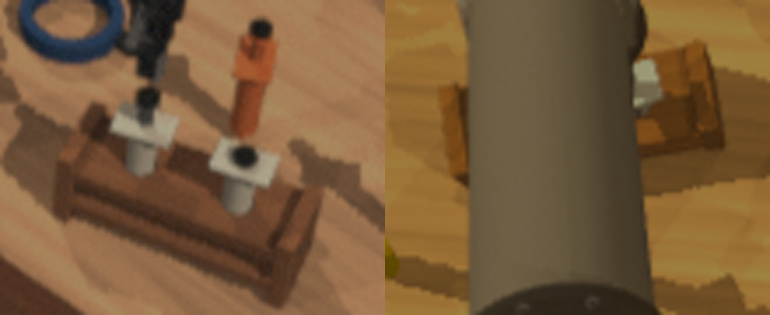

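In the scene view, the right syringe's plunger is down on its flange and the tool tip is over the left one. I'll press the second plunger.

Request:
apply_moves(
  increments=[
    [0, 0, 6, 0, -0.1, 0, 1],
    [0, 0, 6, 0, -0.1, 0, 1],
    [0, 0, 3, 0, 0, 0, 1],
    [0, 0, 2, 0, 0, 0, 1],
    [0, 0, 2, 0, 0, 0, 1],
    [0, 0, 1.5, 0, 0, 0, 1],
    [0, 0, 1.5, 0, 0, 0, 1],
    [0, 0, 1.5, 0, 0, 0, 1],
  ],
)

```text
t: 14.3
eef_pos: [0.5623, 0.1961, 0.1596]
tool_rot: [-0.0, 0.989, 0.147, 0.0]
contact_force: [-0.7, -0.2, 2.6]
gripper_width: 0.0
```

Request:
apply_moves(
  increments=[
    [0, 0, 0.5, 0, 0, 0, 1],
    [0, 0, 0.5, 0, 0, 0, 1],
    [0, 0, 0.5, 0, 0, 0, 1],
    [0, 0, 0.5, 0, 0, 0, 1],
    [0, 0, 0.5, 0, 0, 0, 1],
    [0, 0, 0.5, 0, 0, 0, 1],
    [0, 0, 0.5, 0, 0, 0, 1],
    [0, 0, 0.4, 0, 0, 0, 1],
  ],
)

```text
t: 15.3
eef_pos: [0.5624, 0.1962, 0.1558]
tool_rot: [-0.0, 0.989, 0.147, 0.001]
contact_force: [-0.4, 0.3, 2.2]
gripper_width: 0.0
```

Request:
apply_moves(
  increments=[
    [0, 0, 0.4, 0, 0, 0, 1],
    [0, 0, 0.4, 0, 0, 0, 1],
    [0, 0, 0.4, 0, 0, 0, 1],
    [0, 0, 0.4, 0, 0, 0, 1],
    [0, 0, 0.4, 0, 0, 0, 1],
    [0, 0, 0.4, 0, 0, 0, 1],
    [0, 0, 0.4, 0, 0, 0, 1],
    [0, 0, 0.4, 0, 0, 0, 1],
  ],
)

```text
t: 16.3
eef_pos: [0.5624, 0.1962, 0.1524]
tool_rot: [-0.0, 0.989, 0.147, 0.001]
contact_force: [-0.0, -0.4, 1.9]
gripper_width: -0.002
```

Request:
apply_moves(
  increments=[
    [0, 0, 0.4, 0, 0, 0, 1],
    [0, 0, 0.4, 0, 0, 0, 1],
    [0, 0, 0.4, 0, 0, 0, 1],
    [0, 0, 0.4, 0, 0, 0, 1],
    [0, 0, 0.4, 0, 0, 0, 1],
    [0, 0, 0.4, 0, 0, 0, 1],
    [0, 0, 0.4, 0, 0, 0, 1],
    [0, 0, 0.4, 0, 0, 0, 1],
  ],
)

```text
t: 17.3
eef_pos: [0.5636, 0.1965, 0.1505]
tool_rot: [-0.001, 0.989, 0.147, 0.002]
contact_force: [-1.0, -0.3, 6.7]
gripper_width: 0.004
```

It stiffened: 6.7 N at z = 0.1505, about 15 mm of travel. I'll stop here and go up to take the flange.

Request:
apply_moves(
  increments=[
    [0, 0, -10, 0, 0, 0, 1],
    [0, 0, -17, 0, 0, 0, 1],
    [-1, 1, -17, 0, 0, -0.3, -1],
    [-1, 1, 0, 0, 0.2, 0, -1],
    [0, 0, 0, 0, 0, 0, -1],
    [0, 0, 0, 0, 0, 0, -1],
    [0, 0, 0, 0, 0, 0, -1],
    [0, 0, 0, 0, 0, 0, -1],
  ],
)

```text
t: 18.3
eef_pos: [0.561, 0.1933, 0.1962]
tool_rot: [-0.001, 0.989, 0.15, 0.003]
contact_force: [-0.4, -0.4, 1.0]
gripper_width: 1.001
```

```bash
python3 - <<'E'
from h import *
show()
plan([.5623,.1937,.101],17.3,7)
E
```

```text
t 18.3 p [0.561  0.1933 0.1962] yaw 17.21 zax [ 0.0052  0.0019 -1.    ] F [-0.41 -0.42  1.03] w 1.001
[np.float64(0.1), np.float64(0.0), np.float64(13.6), np.float64(-0.0), np.float64(-0.0), np.float64(-0.0)]
[np.float64(0.1), np.float64(0.0), np.float64(13.6), np.float64(-0.0), np.float64(-0.0), np.float64(-0.0)]
[np.float64(0.1), np.float64(0.0), np.float64(13.6), np.float64(-0.0), np.float64(-0.0), np.float64(-0.0)]
[np.float64(0.2), np.float64(0.0), np.float64(13.6), np.float64(-0.0), np.float64(-0.0), np.float64(-0.0)]
[np.float64(0.2), np.float64(0.0), np.float64(13.6), np.float64(-0.0), np.float64(-0.0), np.float64(-0.0)]
[np.float64(0.2), np.float64(0.0), np.float64(13.6), np.float64(-0.0), np.float64(-0.0), np.float64(-0.0)]
[np.float64(0.2), np.float64(0.0), np.float64(13.6), np.float64(-0.0), np.float64(-0.0), np.float64(-0.0)]
```

Request:
apply_moves(
  increments=[
    [0.1, 0, 13.5, 0, 0, 0, -1],
    [0.1, 0, 13.5, 0, -0.1, 0, -1],
    [0.1, 0, 13.5, 0, -0.1, 0, -1],
    [0.2, 0, 13.5, 0, -0.1, 0, -1],
    [0.2, 0, 13.5, 0, 0, 0, -1],
    [0.2, 0, 13.5, 0, 0, 0, -1],
    [0.2, 0, 11, 0, 0, 0, -1],
    [0, 0, 0, 0, 0, 0, -1],
  ],
)

```text
t: 19.3
eef_pos: [0.5611, 0.1934, 0.0956]
tool_rot: [0.0, 0.989, 0.15, -0.002]
contact_force: [-0.3, -0.4, 0.5]
gripper_width: 1.004
```

```bash
python3 - <<'E'
from h import *
show()
n="scene"
cv2.imwrite(f"pics/{n}3.png",imaging.read_camera(n)[:,:,::-1])
a=cv2.imread("pics/scene3.png")[195:295,270:390]
cv2.imwrite("pics/z7.png",cv2.resize(a,None,fx=5,fy=5,interpolation=2))
E
```

```text
t 19.3 p [0.5611 0.1934 0.0956] yaw 17.22 zax [-0.0033 -0.0015 -1.    ] F [-0.26 -0.38  0.47] w 1.004
```

View pics/z7.png

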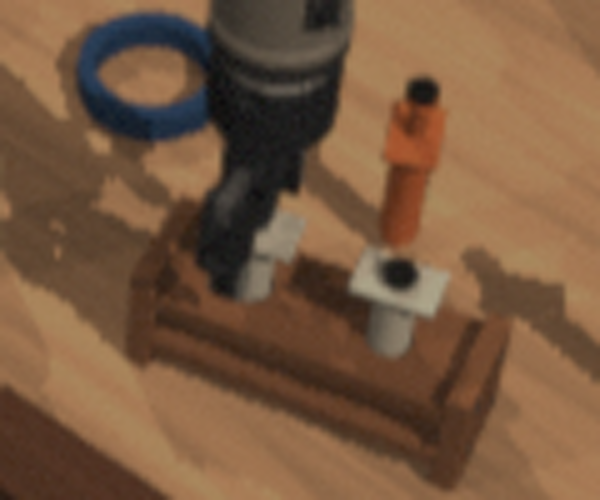

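The fingers straddle the left syringe's flange at the right height. I'll raise 4 mm and close.

Request:
apply_moves(
  increments=[
    [0.5, 0, -4, 0, 0, 0, -1],
    [0, 0, 0, 0, 0, 0, 1],
    [0, 0, 0, 0, 0, 0, 1],
    [0, 0, 0, 0, 0, 0, 1],
    [0, 0, 0, 0, 0, 0, 1],
    [0, 0, 0, 0, 0, 0, 1],
    [0, 0, 0, 0, 0, 0, 1],
    [0, 0, 0, 0, 0, 0, 1],
  ],
  grip_force=50,
)

```text
t: 20.35
eef_pos: [0.5632, 0.1941, 0.1026]
tool_rot: [-0.0, 0.989, 0.15, 0.0]
contact_force: [0.2, -0.5, 1.1]
gripper_width: 0.379
```

Request:
apply_moves(
  increments=[
    [0, 0, -8, 0, 0, 0, 1],
    [0, 0, -15, 0, 0, 0, 1],
    [0, 0, -20, 0, 0, 0, 1],
    [0, 0, -25, 0, 0, 0, 1],
    [0, 0, -25, 0, 0, 0, 1],
    [0, 0, -25, 0, 0, 0, 1],
    [0, 0, -25, 0, 0, 0, 1],
    [0, 0, -20, 0, 0, 0, 1],
  ],
)

```text
t: 21.35
eef_pos: [0.5622, 0.193, 0.2757]
tool_rot: [-0.0, 0.989, 0.149, 0.0]
contact_force: [0.2, -0.7, -0.5]
gripper_width: 0.383
```

```bash
python3 - <<'E'
from h import *
show()
n="scene"
cv2.imwrite(f"pics/{n}4.png",imaging.read_camera(n)[:,:,::-1])
a=cv2.imread("pics/scene4.png")[145:295,230:390]
cv2.imwrite("pics/z8.png",cv2.resize(a,None,fx=4,fy=4,interpolation=2))
plan([.5593,-.2068,.270],17.2,10)
E
```

```text
t 21.35 p [0.5622 0.193  0.2757] yaw 17.16 zax [ 7.e-04  4.e-04 -1.e+00] F [ 0.16 -0.74 -0.46] w 0.383
[np.float64(-12.2), np.float64(38.1), np.float64(0.8), np.float64(-0.0), np.float64(-0.0), np.float64(-0.0)]
[np.float64(-12.2), np.float64(38.1), np.float64(0.8), np.float64(-0.0), np.float64(-0.0), np.float64(-0.0)]
[np.float64(-12.2), np.float64(38.1), np.float64(0.8), np.float64(-0.0), np.float64(-0.0), np.float64(-0.0)]
[np.float64(-12.2), np.float64(38.1), np.float64(0.8), np.float64(-0.0), np.float64(-0.0), np.float64(-0.0)]
[np.float64(-12.2), np.float64(38.1), np.float64(0.8), np.float64(-0.0), np.float64(-0.0), np.float64(-0.0)]
[np.float64(-12.2), np.float64(38.1), np.float64(0.8), np.float64(-0.0), np.float64(-0.0), np.float64(-0.0)]
[np.float64(-12.2), np.float64(38.1), np.float64(0.8), np.float64(-0.0), np.float64(-0.0), np.float64(-0.0)]
[np.float64(-12.2), np.float64(38.1), np.float64(0.8), np.float64(-0.0), np.float64(-0.0), np.float64(-0.0)]
[np.float64(-12.2), np.float64(38.1), np.float64(0.8), np.float64(-0.0), np.float64(-0.0), np.float64(-0.0)]
[np.float64(-12.2), np.float64(38.1), np.float64(0.8), np.float64(-0.0), np.float64(-0.0), np.float64(-0.0)]
```

View pics/z8.png

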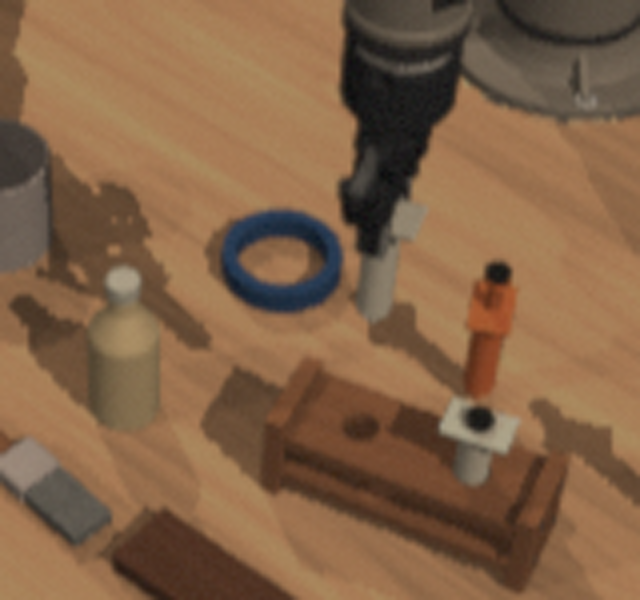

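The syringe is out of the stand and hanging straight in the fingers, and the other one is undisturbed. I'll carry it to the tin.

Request:
apply_moves(
  increments=[
    [-8, 25, 0, 0, 0, 0, 1],
    [-13, 40, 0, 0, 0, 0, 1],
    [-15, 48, 0, 0, 0, 0, 1],
    [-15, 48, 0, 0, 0, 0, 1],
    [-15, 48, 0, 0, 0, 0, 1],
    [-15, 48, 0, 0, 0, 0, 1],
    [-13, 40, 0, 0, 0, 0, 1],
    [-9, 28, 0, 0, 0, 0, 1],
  ],
)

```text
t: 22.4
eef_pos: [0.5603, -0.1549, 0.2806]
tool_rot: [-0.002, 0.988, 0.152, 0.005]
contact_force: [0.6, 0.2, -0.6]
gripper_width: 0.381
```

```bash
python3 - <<'E'
from h import *
show()
plan([.5593,-.2068,.22],17.2,5)
E
```

```text
t 22.4 p [ 0.5603 -0.1549  0.2806] yaw 17.5 zax [ 0.0086  0.0055 -0.9999] F [ 0.61  0.22 -0.62] w 0.381
[np.float64(-3.4), np.float64(9.9), np.float64(12.1), np.float64(-0.0), np.float64(-0.1), np.float64(0.1)]
[np.float64(-3.4), np.float64(9.9), np.float64(12.1), np.float64(-0.0), np.float64(-0.1), np.float64(0.1)]
[np.float64(-3.4), np.float64(9.9), np.float64(12.1), np.float64(-0.0), np.float64(-0.1), np.float64(0.1)]
[np.float64(-3.3), np.float64(9.9), np.float64(12.1), np.float64(-0.0), np.float64(-0.1), np.float64(0.1)]
[np.float64(-3.3), np.float64(9.9), np.float64(12.1), np.float64(-0.0), np.float64(-0.1), np.float64(0.1)]
```

Request:
apply_moves(
  increments=[
    [-3.5, 10, 6, 0, -0.1, 0, 1],
    [-3.5, 10, 12, 0, -0.1, 0, 1],
    [-3.5, 10, 12, 0, -0.1, 0, 1],
    [-3.5, 10, 12, 0, -0.1, 0, 1],
    [-3, 10, 12, 0, 0, 0, 1],
    [0, 0, 2, 0, 0, 0, 1],
    [0, 0, 0, 0, 0, 0, 1],
    [0, 0, 0, 0, 0, 0, 1],
  ],
)

```text
t: 23.4
eef_pos: [0.5589, -0.2081, 0.2193]
tool_rot: [-0.003, 0.988, 0.153, -0.0]
contact_force: [0.4, 0.5, -0.7]
gripper_width: 0.381
```

```bash
python3 - <<'E'
from h import *
show()
for n in("scene","top"):
    cv2.imwrite(f"pics/{n}5.png",imaging.read_camera(n)[:,:,::-1])
a=cv2.imread("pics/scene5.png")[125:265,160:300]; b=cv2.imread("pics/top5.png")[150:290,290:430]
cv2.imwrite("pics/z9.png",np.hstack([cv2.resize(x,None,fx=2.8,fy=2.8,interpolation=2) for x in(a,b)]).copy())
plan([.5593,-.2068,.093],17.2,8)
E
```

```text
t 23.4 p [ 0.5589 -0.2081  0.2193] yaw 17.59 zax [-9.0e-04  5.2e-03 -1.0e+00] F [ 0.36  0.53 -0.71] w 0.381
[np.float64(0.1), np.float64(-0.0), np.float64(15.8), np.float64(-0.0), np.float64(-0.0), np.float64(0.0)]
[np.float64(0.1), np.float64(-0.1), np.float64(15.8), np.float64(-0.0), np.float64(-0.0), np.float64(0.0)]
[np.float64(0.1), np.float64(-0.1), np.float64(15.8), np.float64(-0.0), np.float64(-0.0), np.float64(0.0)]
[np.float64(0.1), np.float64(-0.1), np.float64(15.8), np.float64(-0.0), np.float64(-0.0), np.float64(0.0)]
[np.float64(0.1), np.float64(-0.1), np.float64(15.8), np.float64(-0.0), np.float64(-0.0), np.float64(0.0)]
[np.float64(0.1), np.float64(-0.1), np.float64(15.8), np.float64(-0.0), np.float64(-0.0), np.float64(0.0)]
[np.float64(0.1), np.float64(-0.1), np.float64(15.8), np.float64(-0.0), np.float64(-0.0), np.float64(0.0)]
[np.float64(0.1), np.float64(-0.1), np.float64(15.8), np.float64(-0.0), np.float64(-0.0), np.float64(0.0)]
```

View pics/z9.png

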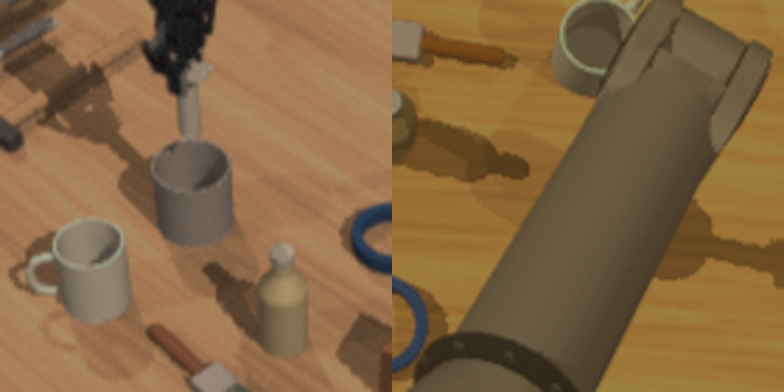

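Request:
apply_moves(
  increments=[
    [0, 0, 14, 0, 0, 0, 1],
    [0, 0, 18, 0, 0, 0, 1],
    [0, 0, 18, 0, 0, 0, 1],
    [0, 0, 18, 0, 0, 0, 1],
    [0, 0, 18, 0, 0, 0, 1],
    [0, 0, 16, 0, 0, 0, 1],
    [0, 0, 10, 0, 0, 0, 1],
    [0, 0, 4, 0, 0, 0, 1],
  ],
)

```text
t: 24.5
eef_pos: [0.5583, -0.2066, 0.0942]
tool_rot: [-0.003, 0.988, 0.153, -0.001]
contact_force: [0.1, 0.1, -0.4]
gripper_width: 0.384
```

Request:
apply_moves(
  increments=[
    [0, 0, 3, 0, 0, 0, 1],
    [0, 0, 0, 0, 0, 0, 1],
    [0, 0, 0, 0, 0, 0, -0.1],
    [0, 0, 0, 0, 0, 0, -0.1],
    [0, 0, 0, 0, 0, 0, -0.1],
    [0, 0, 0, 0, 0, 0, -0.1],
    [0, 0, 0, 0, 0, 0, -0.1],
    [0, 0, 0, 0, 0, 0, -0.1],
  ],
)

```text
t: 25.5
eef_pos: [0.56, -0.2071, 0.0931]
tool_rot: [-0.002, 0.988, 0.153, 0.001]
contact_force: [-0.7, -0.3, 0.5]
gripper_width: 0.544
```

```bash
python3 - <<'E'
from h import *
show()
n="scene"
cv2.imwrite(f"pics/{n}6.png",imaging.read_camera(n)[:,:,::-1])
a=cv2.imread("pics/scene6.png")[125:265,160:300]
cv2.imwrite("pics/z10.png",cv2.resize(a,None,fx=4,fy=4,interpolation=2))
E
```

```text
t 25.5 p [ 0.56   -0.2071  0.0931] yaw 17.63 zax [ 0.0019  0.0049 -1.    ] F [-0.74 -0.25  0.47] w 0.544
```

View pics/z10.png

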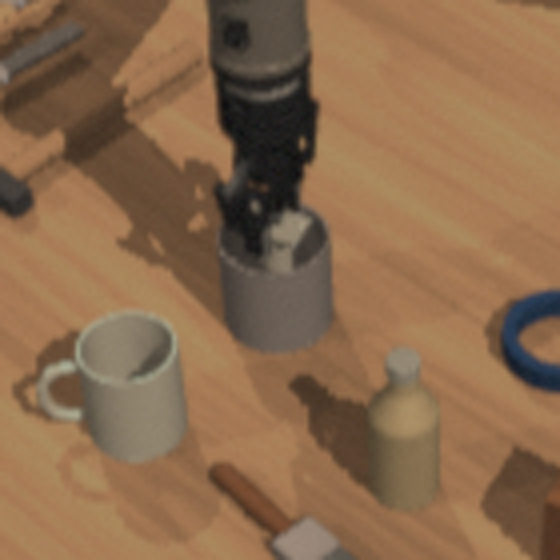

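The syringe is in the tin and leaning slightly, with its flange near the rim. I'll retreat slowly.

Request:
apply_moves(
  increments=[
    [0, 0, -5, 0, 0, 0, -0.1],
    [0, 0, -8, 0, 0, 0, -0.15],
    [0, 0, -10, 0, 0, 0, -0.3],
    [0, 0, -15, 0, 0, 0, -0.3],
    [0, 0, -20, 0, 0, 0, -0.3],
    [0, 0, -25, 0, 0, 0, -0.3],
    [0, 0, -30, 0, 0, 0, -0.3],
    [0, 0, -30, 0, 0, 0, -0.3],
  ],
)

```text
t: 26.55
eef_pos: [0.5588, -0.208, 0.2441]
tool_rot: [-0.002, 0.988, 0.153, 0.001]
contact_force: [0.4, -0.5, -0.7]
gripper_width: 0.651
```

Request:
apply_moves(
  increments=[
    [0, -15, -5, 0, 0, 0, -0.3],
    [0, -30, 0, 0, 0, 0, -0.3],
    [0, -40, 0, 0, 0, 0, -0.3],
    [0, -40, 0, 0, 0, 0, -0.3],
    [0, -40, 0, 0, 0, 0, -0.3],
    [0, -30, 0, 0, 0, 0, -0.3],
    [0, -10, 0, 0, 0, 0, -0.3],
    [0, 0, 0, 0, 0, 0, -0.3],
  ],
)

```text
t: 27.55
eef_pos: [0.4913, -0.0033, 0.251]
tool_rot: [-0.002, 0.988, 0.154, 0.001]
contact_force: [-0.5, -0.0, -0.2]
gripper_width: 0.653
```

```bash
python3 - <<'E'
from h import *
show()
for n in("scene","top"):
    cv2.imwrite(f"pics/{n}7.png",imaging.read_camera(n)[:,:,::-1])
a=cv2.imread("pics/scene7.png")[145:305,150:400]; b=cv2.imread("pics/top7.png")[140:300,150:400]
cv2.imwrite("pics/z11.png",np.vstack([cv2.resize(x,None,fx=1.8,fy=1.8,interpolation=2) for x in(a,b)]).copy())
E
```

```text
t 27.55 p [ 0.4913 -0.0033  0.251 ] yaw 17.77 zax [ 0.0021  0.0052 -1.    ] F [-0.55 -0.05 -0.21] w 0.653
```

View pics/z11.png

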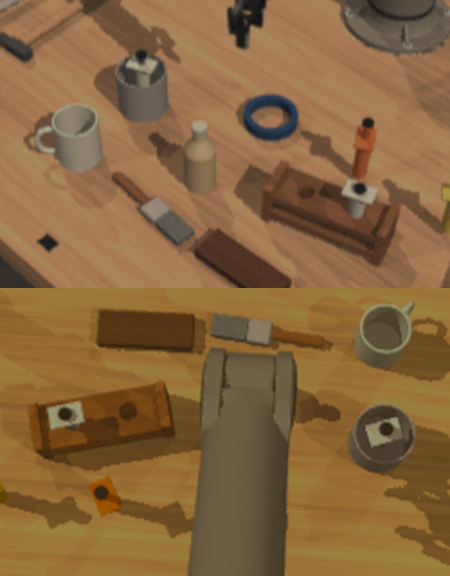

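```bash
python3 - <<'E'
from h import *
out={}
for n,(x0,x1,y0,y1) in {"scene":(335,372,235,270),"top":(165,200,190,235)}.items():
    im=cv2.imread(f"pics/{n}7.png")[y0:y1,x0:x1];g=im.max(2)
    bl=blobs(g<(45 if n=="scene" else 60),np.array([x0,y0]));print(n,[(c.round(1),a) for c,a,p in bl])
    out[n]=max(bl,key=lambda b:b[1])[0]
print(tri([(n,*c) for n,c in out.items()]).round(4))
print(bot.hand_in())
E
```

```text
scene [(array([349.5, 249.5]), np.int32(18))]
top [(array([185.7, 209.6]), np.int32(32))]
[0.5388 0.2817 0.1285]
the job is handed in; nothing more can be done
None
```

I tried both plungers and handed the job in at about 27.7 s. The free syringe is standing in the stand with its plunger home, and the blocked one is in the tin. `hand_in` gave no verdict.

- **Free syringe (stand hole farther to the robot's left):** It slid at about 2.5–3 N and stopped only at pad height 134 mm, where the force rose to about 5 N. I estimate roughly 31.6 mm of travel.
- **Blocked syringe (nearer hole):** It stiffened to 6.7 N at about 15 mm of travel. I stopped there, gripped it by the flange, lifted it out and lowered it into the tin.

**Last checks:**
- **Pictures:** The free syringe looks upright with its plunger down. The other leans inside the upright tin, and the other things on the bench look untouched. The arm is clear of everything.
- **A check that disagreed:** The two-view estimate put the free syringe's thumb pad at 128.5 mm, but fully home should be 135 mm. The same method read about 156 mm before pressing, also some 5 mm below the roughly 161 mm minimum for an unpressed pad. I took it as a bias of the method and relied on the force and stop height instead.

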